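# Slide the test-panel carrier home into its notches and latch it

### The job

With the fingertips, push the white carrier board along the rails of its slide bed until it drops into the locating notches (stop there, do not force it against them), then push the steel latch bar round on its pivot until it lies all the way over the board. Do not pick the board up, do not touch the brass weight that stands on it (it rides along and must stay standing), and leave the other things on the bench alone.

Things in the scene. Friction and masses are not known exactly. Their poses are not given: they have to be found in the camera images.
- bed: Fixed aluminium slide bed, base plate 130 (x) x 380 (y) x 8 mm. Origin: centre of its underside, on the bench; y along the rails towards the latch end (about the robot's left), x across (about away from the robot). Steel rail strips, tops 20 mm above the bench, y -178 to +128 mm, lie between side fences (inner faces 52 mm either side of the middle, tops 34 mm above the bench).
- carrier: Loose white board with a grey card on top, 100 (x) x 120 (y) mm, 12 mm thick on four black feet 8 mm high, 14 mm long; about 0.35 kg. Origin: its centre, at the undersides of the feet (20 mm above the bench on the rails, 14 mm when dropped in). Axes as the bed's, 2 mm play in the fences. Top 20 mm above the origin. It starts 90 to 170 mm short of the seat in -y and slides with 2 to 6 N.
- push_face (a point): Middle of the board's flat rear face (looks along -y), 22 mm above and 60 mm behind the carrier's origin; orientation as the carrier's. The face is 100 mm wide and reaches from 8 to 34 mm above the origin: a lip 10 mm thick along this edge rises 14 mm above the board's top.
- seat (a point): Where the carrier's origin lies when seated (bed frame: 0, +60, 14 mm). Notches 19 mm long, 6 mm deep in the rail strips at bed y +105 mm (x +-20, front feet) and +15 mm (x +-41, rear feet): all four feet drop at once, only here. The walls then hold the board along y with 2.5 mm play either way; forcing it on with over 40 N fails the task.
- pivot (a point): Axis of the latch bar, at half the bar's height, 46 mm above the bench; in the bed's frame x = -30 mm, y = +142 mm. A dark boss of 20 mm diameter stands under it. Orientation as the bed's.
- latch_tip (a point): Free end of the steel latch bar, half-way up, 60 mm from the pivot axis. The bar is 12 mm wide and 18 mm high (37 to 55 mm above the bench), level. It passes 3 mm above the seated board but is blocked by a board that still rides on the rails.
- latch (a joint): Angle of the latch bar (rad), anticlockwise seen from above. At 0 the bar points along the bed's -x (towards the robot, off the board); at 1.57 along the bed's -y, over the board. It starts between -0.5 and 0.3, stops at -0.6 and 1.6, stays where it is left, and needs about 1 N at its end.
- weight_mid (a point): Middle (half-way up) of the brass knob weight, 30 mm diameter, 40 mm high, 0.2 kg, standing loose on the carrier, 12 to 28 mm from the middle towards +x and between y = -10 and +25 mm of the carrier.
- weight: The same brass weight; origin at the centre of its foot, z up.
- tin: Bystander: paint tin, 62 mm diameter, 76 mm high, behind the bed; origin at the centre of its underside.
- dropper: Bystander: small bottle with red cap, 33 mm diameter, 54 mm high, behind the bed; origin under its centre.
- watch: Bystander: black stopwatch, 62 x 68 x 20 mm, lying behind the bed; origin under its centre.
- screwdriver: Bystander: screwdriver with red handle, 181 mm long, 26 mm high, lying to the right; origin under its centre.
- marker: Bystander: white and red marker pen, 135 mm long, 16 mm thick, lying to the right; origin under its centre.
- book: Bystander: blue log book, 150 x 212 x 14 mm, lying to the left; origin under its centre.
- pen: Bystander: black pen, 145 mm long, 9 mm thick, lying on the log book; origin under its centre.

How it is judged:
On the way, in this order (a step that is already met when the one before it is completed fails the run):
1. the carrier has dropped into the notches (y of carrier in the frame of bed between 0.055 and 0.065 m and z of carrier in the frame of bed below 0.0165 m and angle between carrier's own z axis and vertical below 0.035 rad), for 0.2 s.
2. then the latch bar lies over it (all of step 1 and value of joint latch above 1.4 rad), for 0.2 s.
At the end, for the whole second after the job is handed in: The carrier sits in the notches (origin under 16.5 mm above the bench, within 5 mm of the seat along the rails, level within 2 degrees) and at rest; the latch bar is turned past 1.4 rad, over the board; the brass weight stands upright on the board (all of step 2 and linear speed of carrier below 0.01 m/s and angle between weight's own z axis and vertical below 0.08 rad and z of weight in the frame of carrier between 0.016 and 0.024 m); the robot touches nothing.
It fails at once if the carrier is pushed with more than 40 N (contact force between the fingers and carrier above 40 N).
It fails at once if the carrier is lifted or tipped out of the bed (z of carrier in the frame of bed above 0.032 m or angle between carrier's own z axis and vertical above 0.2 rad).
It fails at once if the brass weight is touched by the robot (contact force between any of the fingers, the arm and weight above 0.2 N).
It fails at once if the brass weight topples or leaves the board (angle between weight's own z axis and vertical above 0.4 rad or z of weight in the frame of carrier above 0.035 m or z of weight in the frame of carrier below 0.01 m).
It fails at once if another thing on the bench is moved by more than 20 mm (distance of any of tin, dropper, watch, screwdriver, marker, book, pen from where it was at the start of the episode above 0.02 m).
It also fails if it takes over 54 s, if anything falls off the work surface, if the arm or the gripper's body presses on something with over 40 N, if the wrist force passes 120 N, or if a joint passes its speed limit or range.

### The arm

A 7-joint arm with a two-finger parallel gripper is mounted at the origin on a cart in front of the work surface, level with it; the furniture and walls round the work are solid. World frame = base frame: x ahead of the robot, y to its left, z up, the work surface at z = 0. Lengths are in m, angles in rad, forces in N, time in s.
With the tool pointing down it reaches from about 0.4 to 0.85 m from the base axis. Payload 10.4 kg.
Tool frame: the origin (TCP) lies between the finger pads; the fingertips stand 8 mm ahead of it and the grasp point (between the pads) lies 11 mm behind it; z points along the fingers, x is the direction in which the jaws open and shut, and the axes are right-handed (so a half turn about z gives the same grasp; the last joint's range is limited). The gripper opens to 87 mm and grips with 3 to 60 N. Pads are 19 mm wide; open, the fingers measure 117 mm over their backs; the gripper's body (75 mm by 190 mm) begins 51 mm behind the grasp point.
Start: joints at [1.1, 0.332, -0.065, 1.46, 0.022, 1.35, -0.088], TCP at [0.271, -0.563, 0.231] pointing down, gripper open.
Joint ranges: [-2.6, 2.6], [-0.5, 2.12], [-1.47, 1.34], [0.16, 2.42], [-1.27, 4.41], [0.06, 2.06], [-2.6, 2.6]. Speed limits (rad/s): [2.22, 2.22, 2.79, 2.79, 3.14, 3.14, 3.14].

### API

Orientations are given as a unit quaternion [x, y, z, w].
In Python, from bench import r, viewer gives the robot as it stands.
- The arm moves only by the tool apply_moves, never from a script. Its argument "increments" is a list of rows, each an object with "grip": the closure in counts, from 0 (fully open) to 255 (shut); "xyz": the shift along the tool's x, y, z in mm, a list of three; "rotation": the turn, a rotation vector about the tool's x, y, z in degrees, a list of three. A call has 1 to 5 rows; each row is the pose to reach, as a shift and turn from the pose measured when the call began, along the tool's axes at that moment; what a row does not reach only later rows make up. A row lasts 1/8 s, in which the tool goes at most 62.5 mm and 10.7 degrees, less where a joint would pass 70% of its speed; a pose out of reach is approached as far as the arm can. A call with a gripper value outside its range is refused whole. The fingers move at their own pace and stop on an object; "squeeze" is the grip in N (left out, the last holds). Time passes only in rows, so rows that repeat a pose let the fingers close. It gives the time, the measured TCP pose, the force and the opening at its end, in the units of the state.
- r.read_state(): the state, without advancing time (a new reading comes with each control period).
- viewer.camera(name): name is "scene" or "top" or "wrist"; returns a dict with "img" (480x640x3 uint8, blue, green, red), "range_z" (480x640 float32, m along the optical axis (not along the pixel's ray), 0 where there is no reading), "vertical_fov" (degrees; the focal length in pixels is half the picture's height over the tangent of half this angle, whatever the lens; pixels are square), "cx", "cy" (the principal point, pixels), "D" ([k1, k2, p1, p2, k3] as OpenCV has them; the pictures are not rectified), "rvec" (rotation vector, rad) and "tvec" (3), from world to camera coordinates, as OpenCV has them. Camera axes: x right, y down, z forward; pixel columns grow to the right and rows downward; lengths in m; the calibration is good to about 2 mm. A picture is of the moment at which its call begins.
- r.close_job(): hands the job in, once; it reports no verdict.
The state is a dict: "time": time; "joint_positions": joint angles; "joint_vel": joint speeds; "joint_torque": joint torques, N m; "ee_pos": TCP position; "eef_rot": TCP orientation; "ft_force": force on the tool from outside, world axes, zero at the start; "torque": the same for the moment, N m; "width": finger opening in m.
Only numpy, scipy, OpenCV 4.12 (cv2) and the standard library are available. Lean on these libraries where they do the work, as an engineer would, in place of code of your own. Each camera call takes 0.05 s, during which the arm holds its last target.

## Working session

There is one attempt and no reset: what is moved stays moved. The work goes in short steps, Python scripts to look and compute and a tool call to move; the robot and the scene stay as the last step left them, time stands still between calls to the robot, and variables do not carry over. Pictures are saved under pics/ and viewed, and the job is handed in when it is done.

Besides the shell and the picture viewer there is one more tool, called after "Call:" by a JSON object that holds its "api" and its "payload", one argument or row to a line. apply_moves: Moves the arm, as the interface text tells. Its arguments: {"type":"object","properties":{"increments":{"type":"array","items":{"type":"object","properties":{"grip":{"type":"number"},"xyz":{"type":"array","items":{"type":"number"}},"rotation":{"type":"array","items":{"type":"number"}}}}},"squeeze":{"type":"number"}},"required":["increments"]}

```bash
mkdir -p pics; ls; cat > h.py <<'E'
import numpy as np, cv2
from bench import r, viewer
def cam(n):
    c=viewer.camera(n); f=240/np.tan(np.radians(c["vertical_fov"])/2)
    c["K"]=np.array([[f,0,c["cx"]],[0,f,c["cy"]],[0,0,1.]]); c["R"]=cv2.Rodrigues(np.array(c["rvec"],float))[0]; c["t"]=np.array(c["tvec"],float).ravel(); c["Dd"]=np.array(c["D"],float)
    return c
def plane(c,uv,z):
    uv=np.array(uv,float).reshape(-1,1,2)
    n=cv2.undistortPoints(uv,c["K"],c["Dd"]).reshape(-1,2)
    d=np.c_[n,np.ones(len(n))]@c["R"]; o=-c["R"].T@c["t"]
    s=(z-o[2])/d[:,2]; return o+d*s[:,None]
def proj(c,P):
    return cv2.projectPoints(np.array(P,float).reshape(-1,1,3),np.array(c["rvec"],float),c["t"],c["K"],c["Dd"])[0].reshape(-1,2)
def cloud(c):
    v,u=np.mgrid[0:480,0:640]
    n=cv2.undistortPoints(np.stack([u,v],-1).reshape(-1,1,2).astype(float),c["K"],c["Dd"]).reshape(-1,2)
    z=c["range_z"].reshape(-1,1).astype(float)
    P=(np.c_[n,np.ones(len(n))]*z-c["t"])@c["R"]
    P[z[:,0]==0]=np.nan
    return P.reshape(480,640,3)
E
python3 - <<'E'
from h import *
s=r.read_state(); print(s)
for n in("scene","top","wrist"):
    c=cam(n); cv2.imwrite(f"pics/{n}0.png",c["img"]); print(n,-c["R"].T@c["t"],c["vertical_fov"],c["D"])
E
```

```text
pics
{'time': 0.0, 'joint_positions': array([ 1.10043302,  0.33286842, -0.06469422,  1.46091365,  0.0215912 ,
        1.34989454, -0.08851344]), 'joint_vel': array([-5.34143444e-04,  8.90873336e-04,  2.16670712e-03, -3.47842620e-04,
        7.63971476e-04, -4.85604699e-04, -6.87596312e-05]), 'joint_torque': array([-3.83101487e-04, -6.23257113e+01,  2.45814660e-02, -3.89891517e+01,
       -6.13051420e-02,  3.99125169e-02,  2.32544498e-04]), 'ee_pos': array([ 0.27043234, -0.56306131,  0.22976928]), 'eef_rot': array([ 8.46448271e-01, -5.32470509e-01, -6.02437892e-04, -3.45441827e-04]), 'ft_force': array([ 0.55657664, -1.00253282,  0.52731976]), 'torque': array([-0.06591762, -0.01345528, -0.01534644]), 'width': 0.0866745982587846}
scene [0.65445105 0.50553683 1.06459497] 56.64632696114753 [-0.11106163  0.          0.          0.          0.        ]
top [0.24878613 0.00266089 1.50395179] 45.728022061491906 [-0.04727324  0.          0.          0.          0.        ]
wrist [ 0.34534835 -0.52829336  0.38413688] 68.34754276283182 [-0.07137345  0.          0.          0.          0.        ]
```

View pics/scene0.png

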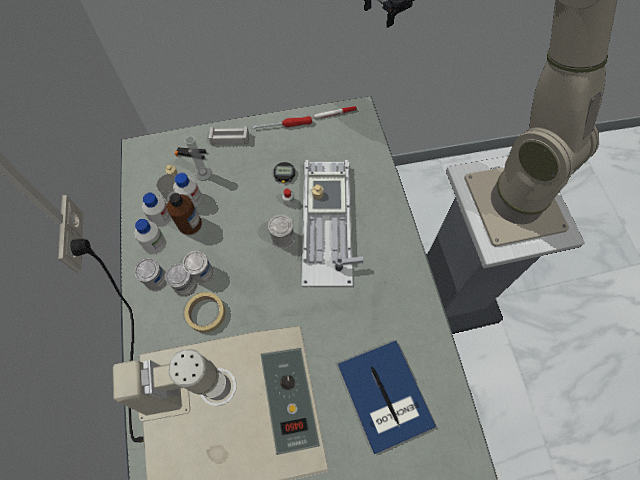

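View pics/top0.png

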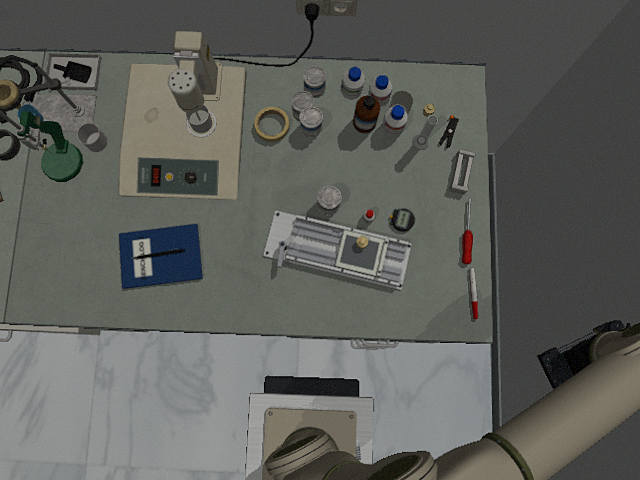

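```bash
python3 - <<'E'
from h import *
for n,(x,y) in (("top",(250,195)),("scene",(280,140))):
    c=cam(n); im=c["img"][y:y+120 if n=="top" else y+160, x:x+180 if n=="top" else x+120]
    cv2.imwrite(f"pics/{n}1.png",cv2.resize(im,None,fx=4 if n=="top" else 3.7,fy=4 if n=="top" else 3.7,interpolation=cv2.INTER_CUBIC))
c=cam("top")
P=plane(c,[(275,211),(265,254),(403,289),(411,244)],0.008);print("bed corners",P)
P=plane(c,[(344,230),(385,239),(337,266),(380,276)],0.04);print("board",P)
print(plane(c,[(362,241)],.08))
E
```

```text
bed corners [[ 0.63230711  0.11671419  0.008     ]
 [ 0.51293484  0.13720907  0.008     ]
 [ 0.43336693 -0.23189891  0.008     ]
 [ 0.55537263 -0.25261129  0.008     ]]
board [[ 0.57957911 -0.07018467  0.04      ]
 [ 0.55956208 -0.17861924  0.04      ]
 [ 0.48293495 -0.05460614  0.04      ]
 [ 0.46101391 -0.16689204  0.04      ]]
[[ 0.54355832 -0.11494116  0.08      ]]
```

View pics/top1.png

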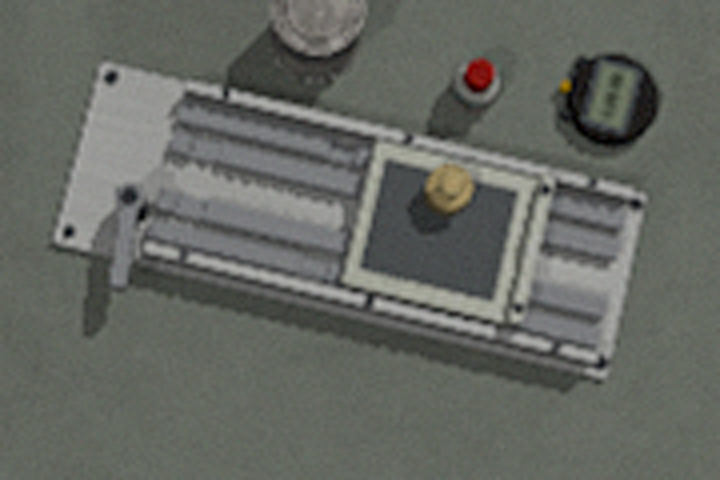

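View pics/scene1.png

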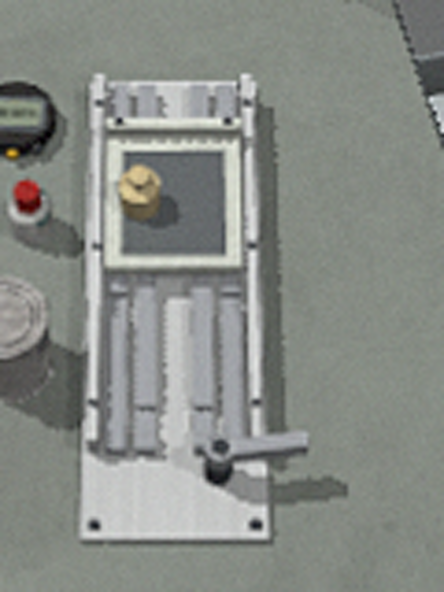

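Call:
{"api": "apply_moves", "payload": {
  "increments": [
    {"grip":120,"xyz":[-45,-73,6],"rotation":[0,0,-10]},
    {"grip":120,"xyz":[-90,-146,12],"rotation":[0,0,-20]},
    {"grip":120,"xyz":[-134,-218,18],"rotation":[0,0,-31]},
    {"grip":120,"xyz":[-179,-291,24],"rotation":[0,0,-41]},
    {"grip":120,"xyz":[-223,-364,30],"rotation":[0,0,-52]}
  ]
}}

```text
time: 0.92
ee_pos: [0.4402, -0.2996, 0.2086]
eef_rot: [0.994, -0.107, 0.0, 0.0]
ft_force: [1.4, -0.3, -0.8]
width: 0.049
```

Call:
{"api": "apply_moves", "payload": {
  "increments": [
    {"grip":120,"xyz":[20,-53,5],"rotation":[0,0,0]},
    {"grip":120,"xyz":[40,-106,9],"rotation":[0,0,0]},
    {"grip":120,"xyz":[40,-106,9],"rotation":[0,0,0]},
    {"grip":120,"xyz":[40,-106,9],"rotation":[0,0,0]}
  ]
}}

```text
time: 1.42
ee_pos: [0.5015, -0.2051, 0.1995]
eef_rot: [0.994, -0.107, -0.0, 0.0]
ft_force: [0.1, -1.0, -1.0]
width: 0.0456
```

```bash
python3 - <<'E'
from h import *
s=r.read_state(); print(s["ee_pos"],s["eef_rot"],s["ft_force"],s["width"])
c=cam("wrist"); cv2.imwrite("pics/wrist2.png",c["img"]); print(-c["R"].T@c["t"], c["R"][2])
import pickle; pickle.dump(c,open("w2.pkl","wb"))
c=cam("top"); cv2.imwrite("pics/top2.png",c["img"])
E
```

```text
[ 0.50146665 -0.20508609  0.19950004] [ 9.94270112e-01 -1.06896441e-01 -7.14838286e-05  3.00181490e-04] [ 0.07856355 -0.97385762 -1.00581707] 0.045582376004688285
[ 0.51926868 -0.12499087  0.35374898] [-0.06363034 -0.29348211 -0.95384455]
```

View pics/wrist2.png

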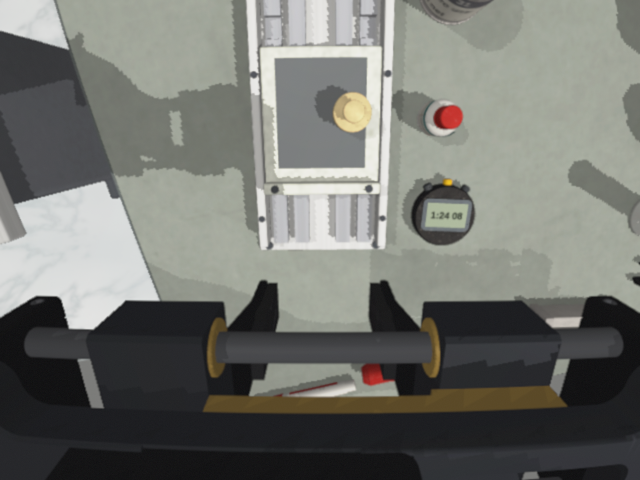

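```bash
python3 - <<'E'
from h import *
import pickle
c=pickle.load(open("w2.pkl","rb"))
print("bed rear corners",plane(c,[(259,248),(386,248)],.008))
print("lip rear",plane(c,[(266,194),(381,194)],.054))
P=cloud(c)
for uv in [(320,189),(320,60),(388,120),(253,120),(320,100),(220,200),(352,108),(315,220)]: print(uv,P[uv[1],uv[0]])
psi=-.21
ex=np.array([np.cos(psi),np.sin(psi)]);ey=np.array([-ex[1],ex[0]]);o=np.array([.5335,-.0577])
q=P[...,:2]-o; X=q@ex; Y=q@ey; Z=P[...,2]
reg=(abs(X)<.08)&(Y>-.25)&(Y<.1)
for lo,hi,nm in((.047,.058,"lip"),(.031,.0365,"fence"),(.005,.011,"base"),(.036,.043,"boardtop")):
    m=reg&(Z>lo)&(Z<hi); 
    if m.sum(): print(nm,m.sum(),np.percentile(X[m],[1,5,50,95,99]).round(4),np.percentile(Y[m],[1,5,50,95,99]).round(4),np.median(Z[m]))
im=c["img"][0:260,240:400]; cv2.imwrite("pics/w2c.png",cv2.resize(im,None,fx=2.3,fy=2.3,interpolation=cv2.INTER_CUBIC))
E
```

```text
bed rear corners [[ 0.42942588 -0.22555873  0.008     ]
 [ 0.55786985 -0.25354025  0.008     ]]
lip rear [[ 0.46019525 -0.16631091  0.054     ]
 [ 0.55643306 -0.1872709   0.054     ]]
(320, 189) [ 0.50632844 -0.17191328  0.05474325]
(320, 60) [ 0.52851836 -0.07055936  0.04033858]
(388, 120) [ 0.57568523 -0.12881317  0.03507717]
(253, 120) [ 0.46162446 -0.10388571  0.03334731]
(320, 100) [ 0.52182301 -0.1009966   0.04032776]
(220, 200) [ 4.01805825e-01 -1.69542125e-01 -3.84565377e-04]
(352, 108) [ 0.54322493 -0.11444377  0.08016646]
(315, 220) [ 0.49268535 -0.20863377  0.00878008]
lip 1476 [-0.0499 -0.0456 -0.0002  0.0432  0.0475] [-0.1221 -0.1217 -0.1166 -0.1123 -0.0697] 0.053920715774695885
fence 4590 [-0.0618 -0.0609 -0.0535  0.0574  0.0582] [-0.1734 -0.1628 -0.0585  0.0253  0.0323] 0.034019303244174445
base 5281 [-0.0541 -0.0521 -0.0015  0.0489  0.0512] [-0.1874 -0.1852 -0.1367  0.0376  0.041 ] 0.008203194742554544
boardtop 14724 [-0.0509 -0.047  -0.0057  0.0433  0.0471] [-0.1117 -0.1072 -0.054  -0.0069 -0.0033] 0.04028236857085879
```

View pics/w2c.png

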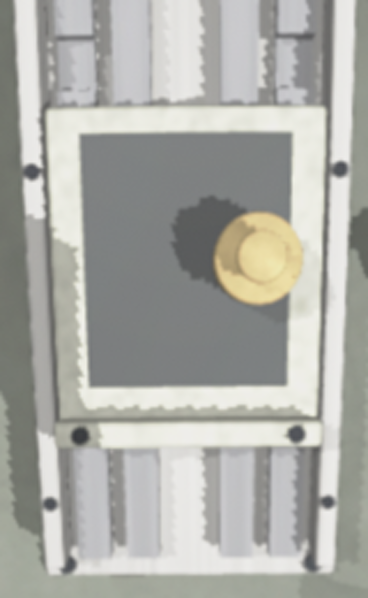

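Call:
{"api": "apply_moves", "payload": {
  "increments": [
    {"grip":120,"xyz":[0,0,50],"rotation":[0,0,0]},
    {"grip":120,"xyz":[0,0,100],"rotation":[0,0,0]},
    {"grip":120,"xyz":[0,0,140],"rotation":[0,0,0]},
    {"grip":120,"xyz":[0,0,158],"rotation":[0,0,0]},
    {"grip":120,"xyz":[0,0,158],"rotation":[0,0,0]}
  ]
}}

```text
time: 2.15
ee_pos: [0.5005, -0.2067, 0.0412]
eef_rot: [0.994, -0.109, -0.001, 0.0]
ft_force: [0.3, 0.7, -0.2]
width: 0.0463
```

```bash
python3 - <<'E'
from h import *
s=r.read_state(); print(s["ee_pos"],s["eef_rot"],s["ft_force"],s["width"])
c=cam("wrist"); cv2.imwrite("pics/wrist3.png",c["img"])
c=cam("scene"); cv2.imwrite("pics/scene3.png",cv2.resize(c["img"][110:310,240:440],None,fx=3,fy=3,interpolation=cv2.INTER_CUBIC))
E
```

```text
[ 0.50047404 -0.20673748  0.04124337] [ 9.94089509e-01 -1.08561288e-01 -6.73010162e-04  2.02353260e-04] [ 0.29620282  0.68935705 -0.20464514] 0.046259250635669165
```

View pics/wrist3.png

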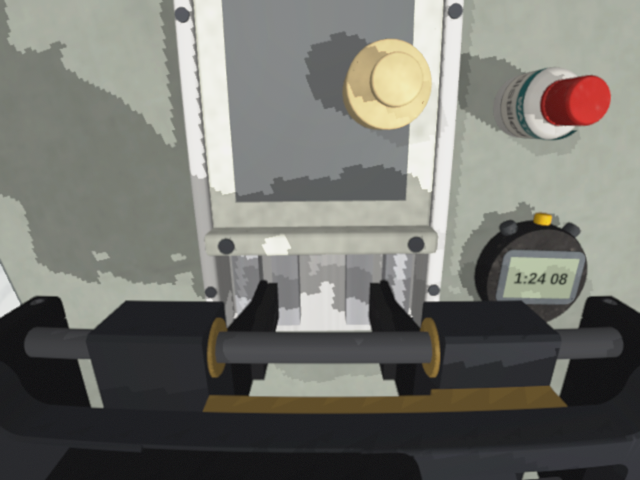

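View pics/scene3.png

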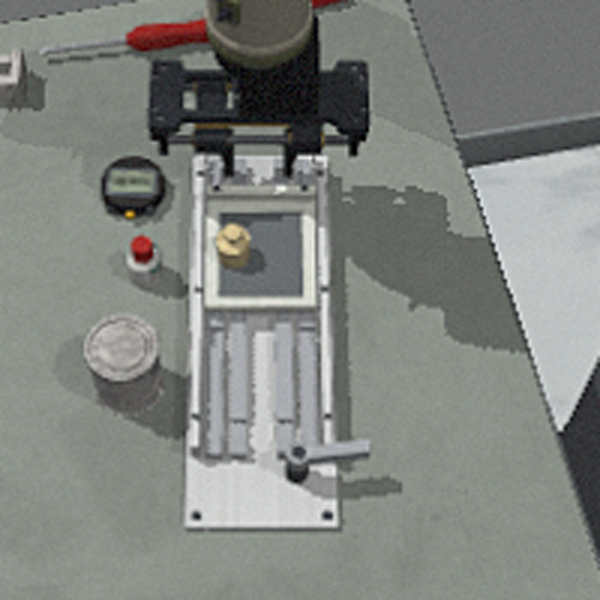

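Call:
{"api": "apply_moves", "payload": {
  "increments": [
    {"grip":120,"xyz":[0,-4,0],"rotation":[0,0,0]},
    {"grip":120,"xyz":[0,-9,0],"rotation":[0,0,0]},
    {"grip":120,"xyz":[0,-13,0],"rotation":[0,0,0]},
    {"grip":120,"xyz":[0,-16,0],"rotation":[0,0,0]},
    {"grip":120,"xyz":[0,-19,0],"rotation":[0,0,0]}
  ]
}}

```text
time: 2.88
ee_pos: [0.5061, -0.1881, 0.0431]
eef_rot: [0.994, -0.108, 0.001, 0.001]
ft_force: [0.4, 0.9, 0.0]
width: 0.0464
```

Call:
{"api": "apply_moves", "payload": {
  "increments": [
    {"grip":120,"xyz":[0,-3,0],"rotation":[0,0,0]},
    {"grip":120,"xyz":[0,-6,0],"rotation":[0,0,0]},
    {"grip":120,"xyz":[0,-9,0],"rotation":[0,0,0]},
    {"grip":120,"xyz":[0,-12,0],"rotation":[0,0,0]},
    {"grip":120,"xyz":[0,-15,0],"rotation":[0,0,0]}
  ]
}}

```text
time: 3.5
ee_pos: [0.5093, -0.1732, 0.043]
eef_rot: [0.994, -0.108, 0.001, 0.001]
ft_force: [-0.7, -3.9, 0.1]
width: 0.0461
```

```bash
python3 - <<'E'
from h import *
s=r.read_state(); print(s["ee_pos"],s["eef_rot"],s["ft_force"],s["width"])
c=cam("wrist"); cv2.imwrite("pics/wrist4.png",c["img"])
E
```

```text
[ 0.50934348 -0.17324653  0.04303596] [ 9.94119878e-01 -1.08278583e-01  9.54889147e-04  7.10302112e-04] [-0.71664475 -3.91780353  0.10658127] 0.04613805840245161
```

View pics/wrist4.png

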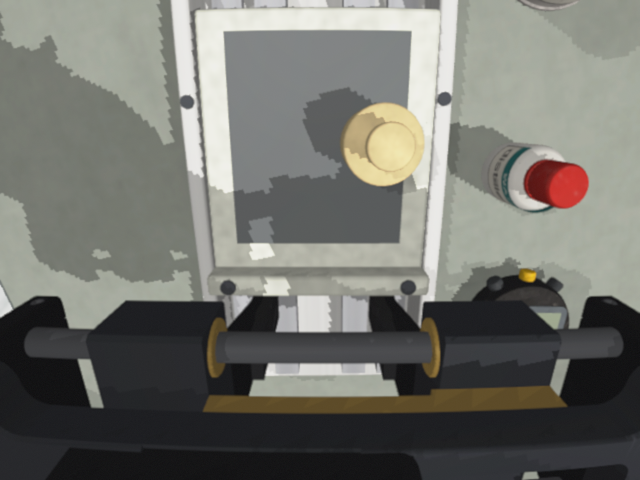

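```bash
cat >> h.py <<'E'
psi=-.2145
ex=np.array([np.cos(psi),np.sin(psi)]);ey=np.array([-ex[1],ex[0]]);o=np.array([.5341,-.0539])
def bed(p):
    q=np.atleast_2d(p)[:,:2]-o; return np.c_[q@ex,q@ey].round(4)
E
python3 - <<'E'
from h import *
s=r.read_state(); print("tcp",bed(s["ee_pos"]))
c=cam("wrist")
print("lip rear",bed(plane(c,[(212,294),(320,296),(425,294)],.054)))
print("board front edge",bed(plane(c,[(198,10),(438,10)],.040)))
E
```

```text
tcp [[ 0.0012 -0.1213]]
lip rear [[-0.0485 -0.1097]
 [ 0.0002 -0.1106]
 [ 0.0475 -0.1099]]
board front edge [[-0.0483  0.0081]
 [ 0.0479  0.0078]]
```

Call:
{"api": "apply_moves", "payload": {
  "increments": [
    {"grip":120,"xyz":[-0.5,-4,0],"rotation":[0,0,0]},
    {"grip":120,"xyz":[-0.5,-9,0],"rotation":[0,0,0]},
    {"grip":120,"xyz":[-0.5,-14,0],"rotation":[0,0,0]},
    {"grip":120,"xyz":[-0.5,-19,0],"rotation":[0,0,0]},
    {"grip":120,"xyz":[-0.5,-24,0],"rotation":[0,0,0]}
  ]
}}

```text
time: 4.22
ee_pos: [0.5142, -0.1488, 0.043]
eef_rot: [0.994, -0.108, 0.001, 0.0]
ft_force: [-0.9, -4.5, 0.5]
width: 0.0463
```

Call:
{"api": "apply_moves", "payload": {
  "increments": [
    {"grip":120,"xyz":[0,-6,0],"rotation":[0,0,0]},
    {"grip":120,"xyz":[0,-12,0],"rotation":[0,0,0]},
    {"grip":120,"xyz":[0,-18,0],"rotation":[0,0,0]},
    {"grip":120,"xyz":[0,-24,0],"rotation":[0,0,0]},
    {"grip":120,"xyz":[0,-29,0],"rotation":[0,0,0]}
  ]
}}

```text
time: 4.85
ee_pos: [0.5205, -0.1201, 0.043]
eef_rot: [0.994, -0.108, 0.001, 0.0]
ft_force: [-1.2, -3.9, -0.2]
width: 0.046
```

Call:
{"api": "apply_moves", "payload": {
  "increments": [
    {"grip":120,"xyz":[0,-6,0],"rotation":[0,0,0]},
    {"grip":120,"xyz":[0,-12,0],"rotation":[0,0,0]},
    {"grip":120,"xyz":[0,-18,0],"rotation":[0,0,0]},
    {"grip":120,"xyz":[0,-23,0],"rotation":[0,0,0]},
    {"grip":120,"xyz":[0,-27,0],"rotation":[0,0,0]}
  ]
}}

```text
time: 5.48
ee_pos: [0.5264, -0.0935, 0.043]
eef_rot: [0.994, -0.108, 0.001, 0.001]
ft_force: [-0.3, -4.8, 1.4]
width: 0.0459
```

```bash
python3 - <<'E'
from h import *
s=r.read_state(); print("tcp",bed(s["ee_pos"]),s["ee_pos"],s["eef_rot"],s["ft_force"])
c=cam("wrist"); cv2.imwrite("pics/wrist5.png",c["img"])
E
```

```text
tcp [[ 0.0008 -0.0403]] [ 0.52635002 -0.09345993  0.04300579] [ 9.94171603e-01 -1.07803586e-01  9.63505365e-04  5.30853437e-04] [-0.32201925 -4.78788051  1.44032445]
```

View pics/wrist5.png

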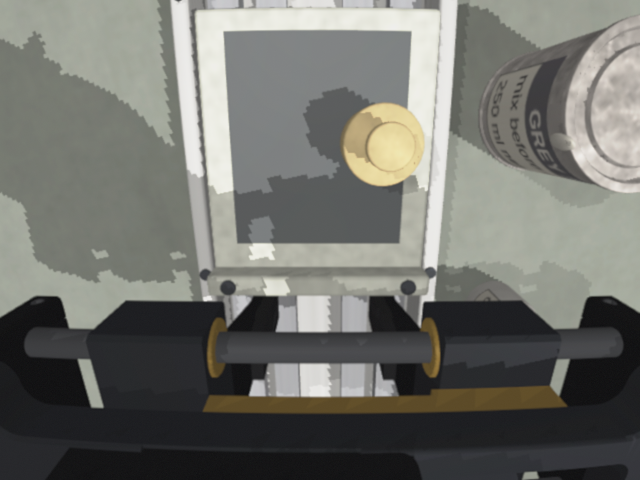

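Call:
{"api": "apply_moves", "payload": {
  "increments": [
    {"grip":120,"xyz":[0,-4,0],"rotation":[0,0,0]},
    {"grip":120,"xyz":[0,-8,0],"rotation":[0,0,0]},
    {"grip":120,"xyz":[0,-12,0],"rotation":[0,0,0]},
    {"grip":120,"xyz":[0,-16,0],"rotation":[0,0,0]},
    {"grip":120,"xyz":[0,-19,0],"rotation":[0,0,0]}
  ]
}}

```text
time: 6.15
ee_pos: [0.5306, -0.0739, 0.043]
eef_rot: [0.994, -0.107, 0.001, 0.0]
ft_force: [-1.6, -4.4, 1.1]
width: 0.046
```

Call:
{"api": "apply_moves", "payload": {
  "increments": [
    {"grip":120,"xyz":[0,-1,0],"rotation":[0,0,0]},
    {"grip":120,"xyz":[0,-2,0],"rotation":[0,0,0]},
    {"grip":120,"xyz":[0,-3,0],"rotation":[0,0,0]},
    {"grip":120,"xyz":[0,-4,0],"rotation":[0,0,0]}
  ]
}}

```text
time: 6.65
ee_pos: [0.5314, -0.07, 0.043]
eef_rot: [0.994, -0.108, 0.001, 0.0]
ft_force: [-1.6, -4.4, 2.0]
width: 0.0459
```

```bash
cat > chk.py <<'E'
from h import *
import sys
s=r.read_state(); print("tcp",bed(s["ee_pos"]),s["ee_pos"],s["ft_force"])
c=cam("wrist"); cv2.imwrite(f"pics/{sys.argv[1]}.png",c["img"])
P=cloud(c); Q=bed(P.reshape(-1,3)).reshape(480,640,2); Z=P[...,2]
card=Z[90:230,240:300]; print("card z",np.nanmedian(card), "lip z",np.nanmedian(Z[281:291,245:390]), "front edge y",None)
E
python3 chk.py wrist6
```

```text
tcp [[ 0.0008 -0.0163]] [ 0.5314255  -0.07003045  0.0429763 ] [-1.58647416 -4.3608444   2.02047658]
card z 0.04038363752251435 lip z 0.05411721538859374 front edge y None
```

View pics/wrist6.png

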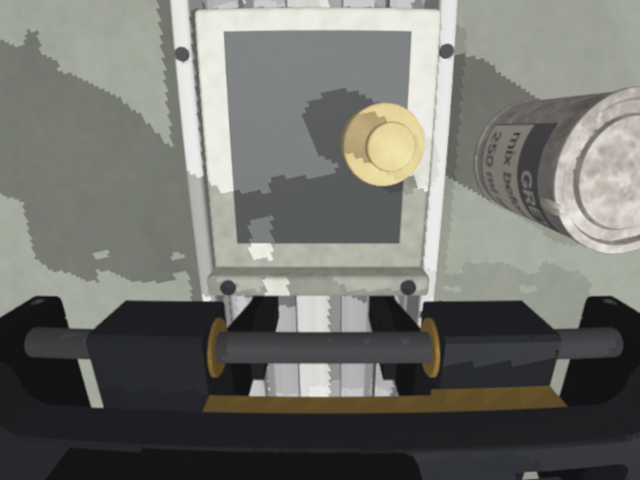

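Call:
{"api": "apply_moves", "payload": {
  "increments": [
    {"grip":120,"xyz":[0,-0.8,0],"rotation":[0,0,0]},
    {"grip":120,"xyz":[0,-1.6,0],"rotation":[0,0,0]},
    {"grip":120,"xyz":[0,-2.4,0],"rotation":[0,0,0]},
    {"grip":120,"xyz":[0,-3,0],"rotation":[0,0,0]}
  ]
}}

```text
time: 7.2
ee_pos: [0.5321, -0.0669, 0.0429]
eef_rot: [0.994, -0.107, 0.001, 0.0]
ft_force: [-0.8, -5.1, -0.1]
width: 0.0462
```

```bash
python3 chk.py wrist7
```

```text
tcp [[ 0.0008 -0.0132]] [ 0.53205028 -0.06691527  0.04294952] [-0.82405052 -5.05379216 -0.11389053]
card z 0.03444043763280638 lip z 0.04808623591060343 front edge y None
```

Call:
{"api": "apply_moves", "payload": {
  "increments": [
    {"grip":120,"xyz":[0,8,0],"rotation":[0,0,0]},
    {"grip":120,"xyz":[0,20,0],"rotation":[0,0,0]},
    {"grip":200,"xyz":[0,25,-30],"rotation":[0,0,0]},
    {"grip":255,"xyz":[0,25,-90],"rotation":[0,0,0]},
    {"grip":255,"xyz":[0,25,-150],"rotation":[0,0,0]}
  ]
}}

```text
time: 7.88
ee_pos: [0.5259, -0.0917, 0.1946]
eef_rot: [0.994, -0.108, 0.001, 0.0]
ft_force: [1.3, -0.2, 0.4]
width: 0.0236
```

Call:
{"api": "apply_moves", "payload": {
  "increments": [
    {"grip":255,"xyz":[0,0,-20],"rotation":[0,0,0]},
    {"grip":255,"xyz":[0,0,-20],"rotation":[0,0,0]}
  ]
}}

```text
time: 8.12
ee_pos: [0.5267, -0.0924, 0.2163]
eef_rot: [0.994, -0.108, 0.002, 0.0]
ft_force: [0.4, -0.3, -1.2]
width: 0.0049
```

```bash
python3 chk.py wrist8; python3 -c "
from h import *
import pickle
s=r.read_state();print(s['eef_rot'],s['width'])
pickle.dump(cam('wrist'),open('w8.pkl','wb'))"
```

```text
tcp [[ 0.001  -0.0392]] [ 0.52670121 -0.092379    0.21625901] [ 0.3604177  -0.2798969  -1.23390776]
card z 0.032819545832781793 lip z 0.01999395135358918 front edge y None
[ 9.94163053e-01 -1.07882293e-01  1.11042572e-03  3.27130504e-05] 0.002895740542122017
```

View pics/wrist8.png

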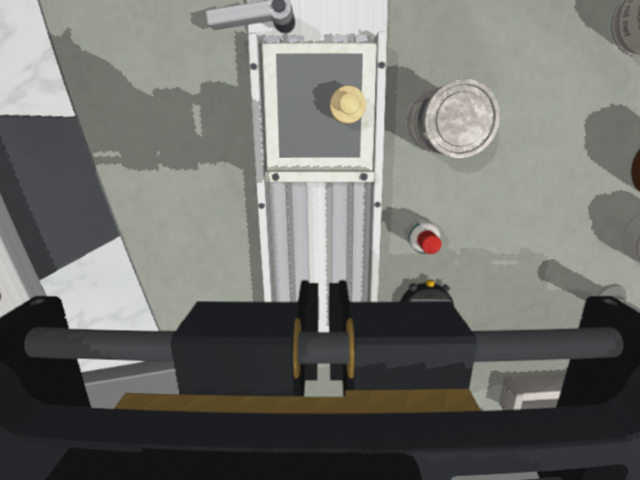

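```bash
python3 - <<'E'
from h import *
import pickle
c=pickle.load(open("w8.pkl","rb"))
print("pivot",bed(plane(c,[(281,8)],.055)))
print("tip",bed(plane(c,[(207,17)],.055)))
print("board rear/front",bed(plane(c,[(269,183),(372,183)],.048)),bed(plane(c,[(262,42),(377,42)],.034)))
P=cloud(c);Q=bed(P.reshape(-1,3)).reshape(480,640,2);Z=P[...,2]
m=(Z>.045)&(Z<.065)&(Q[...,1]>.1)&(Q[...,1]<.2)&(Q[...,0]<.0)&(Q[...,0]>-.12)
q=Q[m]; print(m.sum(),q.min(0),q.max(0)); print(np.polyfit(q[:,0],q[:,1],1), Z[m].max())
m=(Z[...]<.036)&(Z>.0315)&(Q[...,1]>-.01)&(abs(Q[...,0])<.05)&(Q[...,1]<.125); z=Q[m];A=np.c_[z,np.ones(len(z))];print("tilt",np.linalg.lstsq(A,Z[m],rcond=None)[0])
im=c["img"][0:60,180:320]; cv2.imwrite("pics/w8c.png",cv2.resize(im,None,fx=5,fy=5,interpolation=cv2.INTER_CUBIC))
E
```

```text
pivot [[-0.0322  0.1374]]
tip [[-0.092   0.1321]]
board rear/front [[-0.0482 -0.0035]
 [ 0.0454 -0.0037]] [[-0.0515  0.1169]
 [ 0.0477  0.1167]]
1664 [-0.0927  0.1262] [-0.0229  0.1443]
[0.07796882 0.13930147] 0.06058757107852396
tilt [-0.00107519 -0.00039471  0.03427747]
```

View pics/w8c.png

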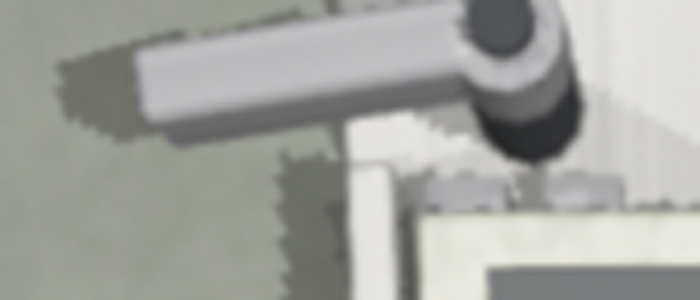

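Call:
{"api": "apply_moves", "payload": {
  "increments": [
    {"grip":255,"xyz":[-22,-50,0],"rotation":[0,0,0]},
    {"grip":255,"xyz":[-44,-100,0],"rotation":[0,0,0]},
    {"grip":255,"xyz":[-66,-150,0],"rotation":[0,0,0]},
    {"grip":255,"xyz":[-90,-204,0],"rotation":[0,0,0]},
    {"grip":255,"xyz":[-90,-204,40],"rotation":[0,0,0]}
  ]
}}

```text
time: 8.85
ee_pos: [0.4809, 0.1318, 0.1742]
eef_rot: [0.995, -0.104, 0.002, -0.001]
ft_force: [1.1, -1.2, -2.2]
width: 0.0002
```

```bash
python3 chk.py wrist9; python3 -c "
from h import *
s=r.read_state();print(s['eef_rot'],s['width'])"
```

```text
tcp [[-0.0915  0.1701]] [0.4808954  0.13181776 0.17416704] [ 1.11153212 -1.17283737 -2.1797769 ]
card z 0.00013987052859350743 lip z 0.019082930154847695 front edge y None
[ 9.94397245e-01 -1.05672013e-01 -2.70486458e-03  4.78594168e-04] 0.00024962070035052355
```

View pics/wrist9.png

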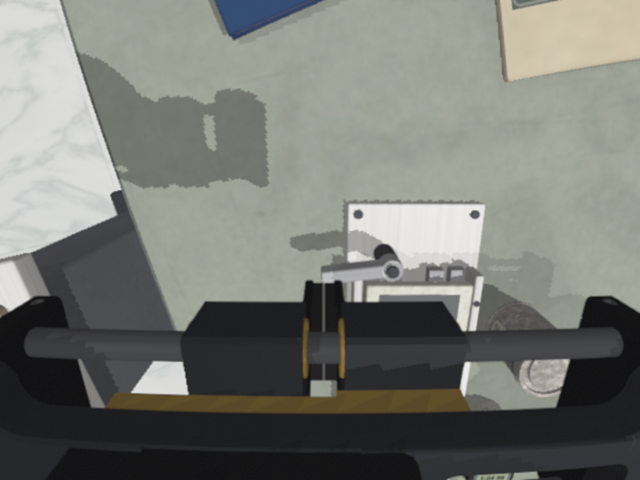

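Call:
{"api": "apply_moves", "payload": {
  "increments": [
    {"grip":255,"xyz":[1,2,50],"rotation":[0,0,0]},
    {"grip":255,"xyz":[2,4,95],"rotation":[0,0,0]},
    {"grip":255,"xyz":[2,4,118],"rotation":[0,0,0]},
    {"grip":255,"xyz":[2,4,121],"rotation":[0,0,0]},
    {"grip":255,"xyz":[2,4,121],"rotation":[0,0,0]}
  ]
}}

```text
time: 9.52
ee_pos: [0.4787, 0.1233, 0.0468]
eef_rot: [0.994, -0.106, -0.003, 0.0]
ft_force: [0.8, -0.6, -0.6]
width: 0.0003
```

```bash
python3 chk.py wrist10; python3 -c "
from h import *
s=r.read_state();print(s['eef_rot'],s['width'])
R=__import__('scipy.spatial.transform').spatial.transform.Rotation.from_quat(s['eef_rot']).as_matrix()
p=bed(s['ee_pos'])[0]*1e3
for th in (0,.2,.4,.6,.8,1,1.2,1.4,1.52):
    x=-32-45*np.cos(th)-6*np.sin(th)-15; y=138-45*np.sin(th)+6*np.cos(th)+9.5
    w=(x-p[0])*ex+(y-p[1])*ey
    print(th,round(x),round(y),(R.T@np.r_[w,53-s['ee_pos'][2]*1e3]).round(1))
c=cam('scene'); cv2.imwrite('pics/scene10.png',cv2.resize(c['img'][180:320,260:430],None,fx=4,fy=4,interpolation=cv2.INTER_CUBIC))
"
```

```text
tcp [[-0.0918  0.1613]] [0.47874596 0.12326514 0.04681535] [ 0.79992995 -0.62048529 -0.63641481]
card z 0.0001440882053403607 lip z 0.0008343690130840824 front edge y None
[ 9.94376298e-01 -1.05878684e-01 -2.31757943e-03  3.32566957e-04] 0.00026753154330047297
0 -92 154 [-0.6  8.  -5.7]
0.2 -92 144 [-1.  17.1 -5.7]
0.4 -91 136 [ 0.5 26.  -5.7]
0.6 -88 127 [ 3.8 34.5 -5.7]
0.8 -83 119 [ 8.6 42.1 -5.7]
1 -76 113 [14.9 48.7 -5.7]
1.2 -69 108 [22.3 53.8 -5.8]
1.4 -61 104 [30.7 57.4 -5.8]
1.52 -55 103 [36.  58.7 -5.8]
```

View pics/wrist10.png

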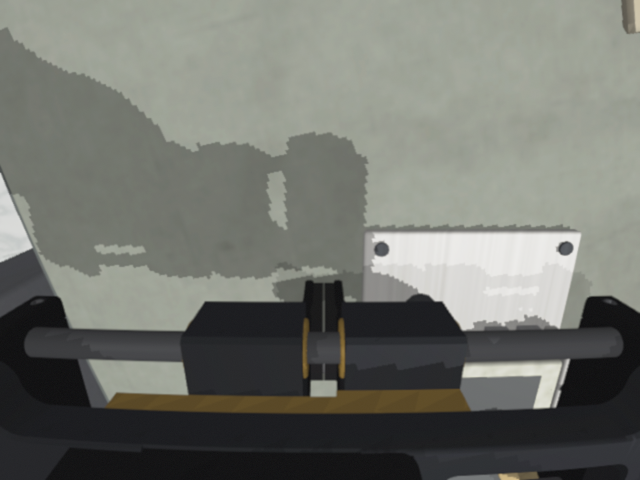

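View pics/scene10.png

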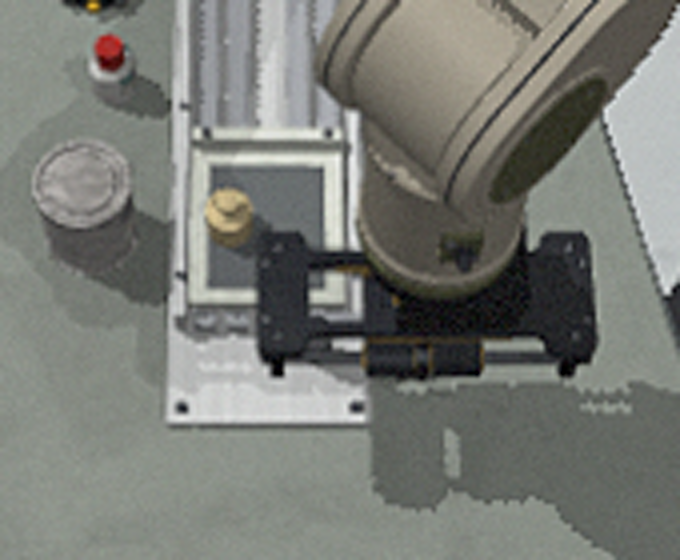

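Call:
{"api": "apply_moves", "payload": {
  "increments": [
    {"grip":255,"xyz":[-1,2,-4],"rotation":[0,0,0]},
    {"grip":255,"xyz":[-1,6,-7],"rotation":[0,0,0]},
    {"grip":255,"xyz":[-1,10,-7],"rotation":[0,0,0]},
    {"grip":255,"xyz":[-1,14,-7],"rotation":[0,0,0]},
    {"grip":255,"xyz":[-1,17,-7],"rotation":[0,0,0]}
  ]
}}

```text
time: 10.25
ee_pos: [0.4748, 0.1068, 0.0545]
eef_rot: [0.994, -0.106, -0.002, 0.0]
ft_force: [0.5, 1.2, -0.1]
width: 0.0006
```

```bash
cat > lat.py <<'E'
from h import *
from scipy.spatial.transform import Rotation
s=r.read_state();print(s['ee_pos'],s['ft_force'],s['torque'])
R=Rotation.from_quat(s['eef_rot']).as_matrix()
p=bed(s['ee_pos'])[0]*1e3; print(p)
for th in (.2,.3,.4,.5,.6,.7,.8,.9,1,1.1,1.2,1.3,1.4,1.46,1.52,1.56):
    x=-32-45*np.cos(th)-6*np.sin(th)-15; y=138-45*np.sin(th)+6*np.cos(th)+9.5
    w=(x-p[0])*ex+(y-p[1])*ey
    print(th,round(x),round(y),(R.T@np.r_[w,54-s['ee_pos'][2]*1e3]).round(1))
E
python3 lat.py
```

```text
[0.47475273 0.10680149 0.054469  ] [ 0.54481067  1.21581934 -0.08267012] [ 0.15812927 -0.20854368  0.07423351]
[-92.2 144.4]
0.2 -92 144 [-0.1 -0.   0.5]
0.3 -92 140 [0.4 4.5 0.5]
0.4 -91 136 [1.4 8.9 0.5]
0.5 -89 131 [ 2.8 13.2  0.5]
0.6 -88 127 [ 4.6 17.4  0.5]
0.7 -85 123 [ 6.9 21.3  0.5]
0.8 -83 119 [ 9.5 25.   0.5]
0.9 -80 116 [12.5 28.4  0.4]
1 -76 113 [15.8 31.6  0.4]
1.1 -73 110 [19.4 34.3  0.4]
1.2 -69 108 [23.2 36.7  0.4]
1.3 -65 106 [27.3 38.7  0.4]
1.4 -61 104 [31.6 40.3  0.4]
1.46 -58 103 [34.2 41.   0.4]
1.52 -55 103 [36.8 41.6  0.4]
1.56 -53 103 [38.6 41.9  0.4]
```

Call:
{"api": "apply_moves", "payload": {
  "increments": [
    {"grip":255,"xyz":[0.4,4.5,0],"rotation":[0,0,0]},
    {"grip":255,"xyz":[1.4,9,0],"rotation":[0,0,0]},
    {"grip":255,"xyz":[2.8,13.2,0],"rotation":[0,0,0]},
    {"grip":255,"xyz":[4.6,17.4,0],"rotation":[0,0,0]},
    {"grip":255,"xyz":[6.9,21.3,0],"rotation":[0,0,0]}
  ]
}}

```text
time: 10.88
ee_pos: [0.477, 0.0842, 0.0545]
eef_rot: [0.994, -0.106, -0.002, 0.0]
ft_force: [0.8, 0.6, -1.2]
width: 0.0003
```

```bash
python3 lat.py; python3 chk.py wrist11; python3 -c "
from h import *
c=cam('scene'); cv2.imwrite('pics/scene11.png',cv2.resize(c['img'][180:320,260:430],None,fx=4,fy=4,interpolation=cv2.INTER_CUBIC))
"
```

```text
[0.47704811 0.08423352 0.05445797] [ 0.79684939  0.56413839 -1.23176006] [ 0.19780953 -0.18023184  0.01049822]
[-85.1 122.8]
0.2 -92 144 [ -7.1 -21.7   0.5]
0.3 -92 140 [ -6.6 -17.1   0.5]
0.4 -91 136 [ -5.7 -12.7   0.5]
0.5 -89 131 [-4.2 -8.4  0.5]
0.6 -88 127 [-2.4 -4.2  0.5]
0.7 -85 123 [-0.2 -0.3  0.5]
0.8 -83 119 [2.4 3.4 0.5]
0.9 -80 116 [5.4 6.8 0.4]
1 -76 113 [8.7 9.9 0.4]
1.1 -73 110 [12.3 12.7  0.4]
1.2 -69 108 [16.2 15.1  0.4]
1.3 -65 106 [20.2 17.1  0.4]
1.4 -61 104 [24.5 18.7  0.4]
1.46 -58 103 [27.1 19.4  0.4]
1.52 -55 103 [29.8 20.   0.4]
1.56 -53 103 [31.6 20.3  0.4]
tcp [[-0.0851  0.1228]] [0.47704811 0.08423352 0.05445797] [ 0.79684939  0.56413839 -1.23176006]
card z 0.00015484256469277855 lip z 0.006503919405279677 front edge y None
```

View pics/wrist11.png

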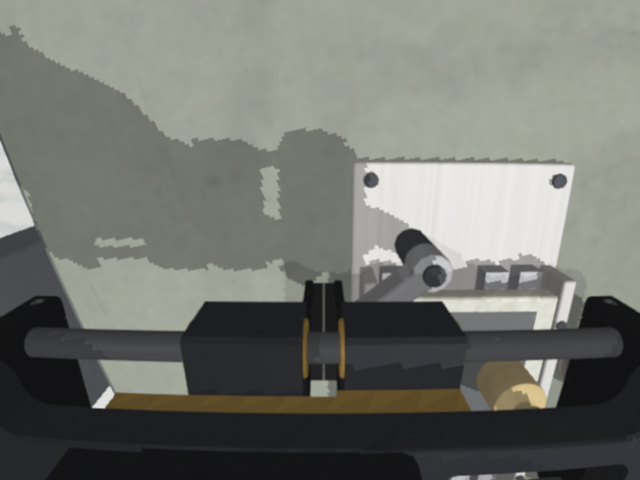

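View pics/scene11.png

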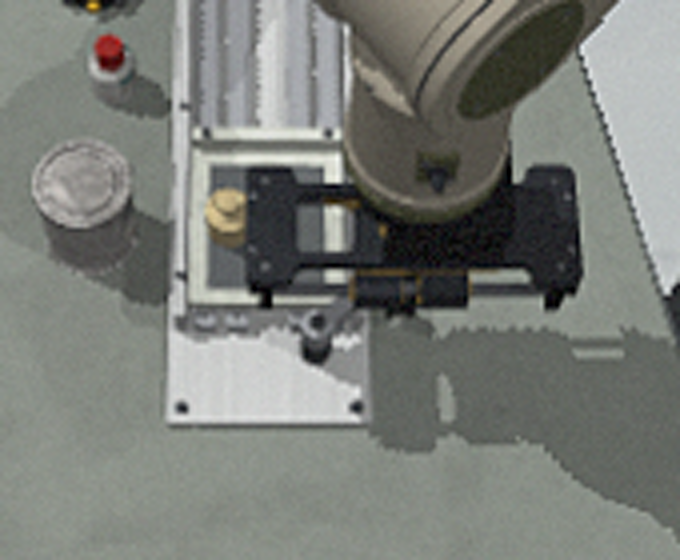

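```bash
python3 -c "
from h import *
c=cam('wrist');Z=cloud(c)[...,2]
for uv in [(30,310),(600,310),(610,345),(250,320),(400,320),(320,400),(600,420),(515,375),(560,380)]: print(uv,Z[uv[1],uv[0]])
c=cam('scene');P=cloud(c);Q=bed(P.reshape(-1,3)).reshape(480,640,2)
m=(abs(Q[...,0]-.0)<.045)&(Q[...,1]>.05)&(Q[...,1]<.15)&(P[...,2]>.06)
for u,v in [(262,242),(265,250),(270,252),(266,230)]: pass
m=np.zeros((480,640),bool); m[180+160//4:180+312//4,260+240//4:260+590//4]=1
g=m&(c['img'].max(2)<60); z=P[...,2][g]; print(np.nanpercentile(z,[1,2,5,10,25,50]))
"
```

```text
(30, 310) 0.12833002032021232
(600, 310) 0.12294240319593693
(610, 345) 0.13379706120763502
(250, 320) 0.13169903426021157
(400, 320) 0.1312191219518181
(320, 400) 0.14326622820381293
(600, 420) 0.1535900864919197
(515, 375) 0.052497966048107914
(560, 380) 0.0003469870924240146
[0.12024098 0.12794087 0.13319736 0.1382465  0.15519089 0.158095  ]
```

Call:
{"api": "apply_moves", "payload": {
  "increments": [
    {"grip":255,"xyz":[2.4,3.4,0],"rotation":[0,0,0]},
    {"grip":255,"xyz":[5.4,6.8,0],"rotation":[0,0,0]},
    {"grip":255,"xyz":[8.7,9.9,0],"rotation":[0,0,0]},
    {"grip":255,"xyz":[12.3,12.7,0],"rotation":[0,0,0]},
    {"grip":255,"xyz":[16.2,15.1,0],"rotation":[0,0,0]}
  ]
}}

```text
time: 11.7
ee_pos: [0.4897, 0.0658, 0.0543]
eef_rot: [0.994, -0.106, -0.002, 0.0]
ft_force: [-0.4, -0.1, 0.5]
width: 0.0004
```

```bash
python3 lat.py; python3 chk.py wrist12; python3 -c "
from h import *
c=cam('scene'); cv2.imwrite('pics/scene12.png',cv2.resize(c['img'][180:320,260:430],None,fx=4,fy=4,interpolation=cv2.INTER_CUBIC))
"
```

```text
[0.48971951 0.06582496 0.05433088] [-0.36286655 -0.1186876   0.52275485] [0.02307365 0.09789644 0.01927837]
[-68.8 107.5]
0.2 -92 144 [-23.4 -37.    0.4]
0.3 -92 140 [-22.9 -32.5   0.4]
0.4 -91 136 [-21.9 -28.    0.4]
0.5 -89 131 [-20.5 -23.7   0.4]
0.6 -88 127 [-18.7 -19.6   0.4]
0.7 -85 123 [-16.5 -15.6   0.4]
0.8 -83 119 [-13.8 -11.9   0.4]
0.9 -80 116 [-10.9  -8.5   0.4]
1 -76 113 [-7.6 -5.4  0.4]
1.1 -73 110 [-4.  -2.6  0.3]
1.2 -69 108 [-0.1 -0.2  0.3]
1.3 -65 106 [4.  1.8 0.3]
1.4 -61 104 [8.2 3.3 0.3]
1.46 -58 103 [10.9  4.1  0.3]
1.52 -55 103 [13.5  4.7  0.3]
1.56 -53 103 [15.3  5.   0.3]
tcp [[-0.0688  0.1075]] [0.48971951 0.06582496 0.05433088] [-0.36286655 -0.1186876   0.52275485]
card z 0.00013673351325319694 lip z 0.03387759432109743 front edge y None
```

View pics/wrist12.png

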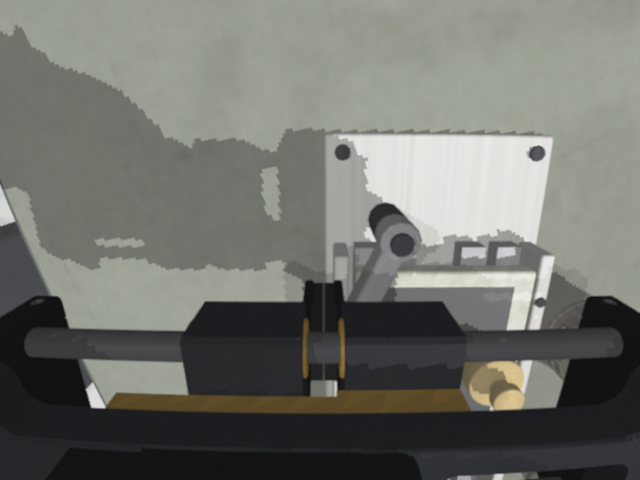

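Call:
{"api": "apply_moves", "payload": {
  "increments": [
    {"grip":255,"xyz":[4,1.8,0],"rotation":[0,0,0]},
    {"grip":255,"xyz":[8.2,3.3,0],"rotation":[0,0,0]},
    {"grip":255,"xyz":[11,4,0],"rotation":[0,0,0]},
    {"grip":255,"xyz":[13.5,4.7,0],"rotation":[0,0,0]},
    {"grip":255,"xyz":[13.5,4.7,0],"rotation":[0,0,0]}
  ]
}}

```text
time: 12.42
ee_pos: [0.5024, 0.0581, 0.0543]
eef_rot: [0.994, -0.106, -0.002, 0.0]
ft_force: [0.2, -0.4, 0.9]
width: 0.0003
```

```bash
python3 lat.py | sed -n '1,2p;17,20p'; python3 chk.py wrist13; python3 - <<'E'
from h import *
c=cam('wrist');P=cloud(c);Q=bed(P.reshape(-1,3)).reshape(480,640,2);Z=P[...,2]
m=(Z>.05)&(Z<.059)&(Q[...,1]>.08)&(Q[...,1]<.2)&(Q[...,0]<.0)&(Q[...,0]>-.12)
q=Q[m]; print(m.sum(),q.min(0),q.max(0))
for y in np.arange(.1,.16,.005):
    k=q[abs(q[:,1]-y)<.0025]
    if len(k)>3: print(round(y,3),k[:,0].min(),k[:,0].max())
E
```

```text
[0.50243784 0.05812619 0.05429856] [ 0.20133094 -0.37003936  0.92481165] [-0.01128543 -0.09178125 -0.00084233]
[-54.8 102.7]
1.52 -55 103 [-0.5 -0.2  0.3]
1.56 -53 103 [1.3 0.1 0.3]
tcp [[-0.0548  0.1027]] [0.50243784 0.05812619 0.05429856] [ 0.20133094 -0.37003936  0.92481165]
card z 0.00014801766940620846 lip z 0.034473845266571324 front edge y None
2826 [-0.0635  0.1051] [-0.0229  0.1498]
0.105 -0.0433 -0.0312
0.11 -0.0625 -0.0305
0.115 -0.0635 -0.0297
0.12 -0.0418 -0.0288
0.125 -0.0409 -0.0287
0.13 -0.0405 -0.0272
0.135 -0.0422 -0.0239
0.14 -0.0428 -0.0229
0.145 -0.0421 -0.0236
0.15 -0.0386 -0.027
```

View pics/wrist13.png

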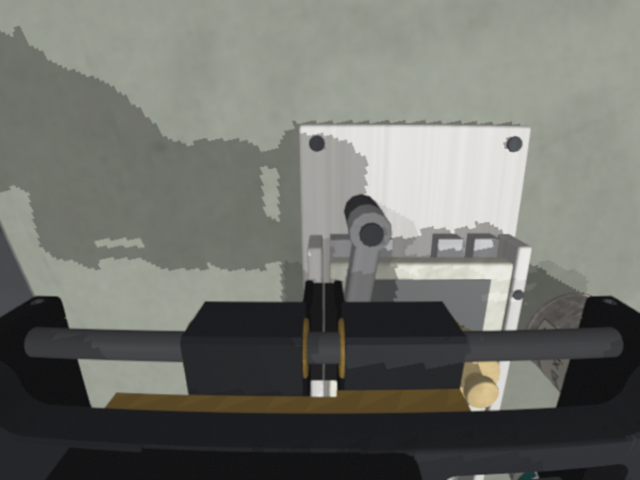

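Call:
{"api": "apply_moves", "payload": {
  "increments": [
    {"grip":255,"xyz":[2,0,0],"rotation":[0,0,0]},
    {"grip":255,"xyz":[4,0,0],"rotation":[0,0,0]},
    {"grip":255,"xyz":[5,0,0],"rotation":[0,0,0]},
    {"grip":255,"xyz":[5,0,0],"rotation":[0,0,0]}
  ]
}}

```text
time: 13.02
ee_pos: [0.5074, 0.0573, 0.0544]
eef_rot: [0.994, -0.106, -0.002, 0.0]
ft_force: [1.7, -0.3, -0.2]
width: 0.0009
```

```bash
python3 lat.py | sed -n '1,2p'; python3 - <<'E'
from h import *
c=cam('wrist');P=cloud(c);Q=bed(P.reshape(-1,3)).reshape(480,640,2);Z=P[...,2]
m=(Z>.05)&(Z<.059)&(Q[...,1]>.08)&(Q[...,1]<.2)&(Q[...,0]<.0)&(Q[...,0]>-.12)
q=Q[m]
for y in np.arange(.1,.16,.005):
    k=q[abs(q[:,1]-y)<.0025]
    if len(k)>3: print(round(y,3),k[:,0].min(),k[:,0].max())
E
```

```text
[0.50742424 0.05727877 0.05440968] [ 1.73023345 -0.31653121 -0.24487431] [ 0.00577868 -0.04756326  0.06442015]
[-49.7 103. ]
0.105 -0.0393 -0.028
0.11 -0.0579 -0.0277
0.115 -0.0584 -0.0274
0.12 -0.0395 -0.0275
0.125 -0.0394 -0.0273
0.13 -0.0392 -0.0271
0.135 -0.0421 -0.0238
0.14 -0.0427 -0.0232
0.145 -0.0422 -0.0237
0.15 -0.0387 -0.0269
```

Call:
{"api": "apply_moves", "payload": {
  "increments": [
    {"grip":255,"xyz":[-8,0,0],"rotation":[0,0,0]},
    {"grip":255,"xyz":[-25,0,0],"rotation":[0,0,0]},
    {"grip":255,"xyz":[-30,0,-50],"rotation":[0,0,0]},
    {"grip":255,"xyz":[-30,40,-110],"rotation":[0,0,0]},
    {"grip":255,"xyz":[-30,90,-150],"rotation":[0,0,0]}
  ]
}}

```text
time: 13.7
ee_pos: [0.461, -0.0159, 0.1996]
eef_rot: [0.994, -0.105, -0.001, 0.0]
ft_force: [0.6, -1.1, -0.0]
width: 0.0002
```

Call:
{"api": "apply_moves", "payload": {
  "increments": [
    {"grip":255,"xyz":[0,50,-20],"rotation":[0,0,0]},
    {"grip":255,"xyz":[0,100,-40],"rotation":[0,0,0]},
    {"grip":255,"xyz":[0,100,-40],"rotation":[0,0,0]}
  ]
}}

```text
time: 14.08
ee_pos: [0.4396, -0.1172, 0.241]
eef_rot: [0.994, -0.108, 0.0, 0.001]
ft_force: [0.6, -0.2, -0.1]
width: 0.0007
```

```bash
python3 - <<'E'
from h import *
c=cam('wrist');cv2.imwrite("pics/wrist14.png",c["img"]);P=cloud(c);Q=bed(P.reshape(-1,3)).reshape(480,640,2);Z=P[...,2]
print(r.read_state()["ee_pos"])
m=(Z>.05)&(Z<.058)&(Q[...,1]>.06)&(Q[...,1]<.2)&(Q[...,0]<-.005)&(Q[...,0]>-.12)
q=Q[m];print(m.sum(),q.min(0),q.max(0))
k=q[(q[:,1]<.125)];vx,vy,_,_=cv2.fitLine(k.astype(np.float32),cv2.DIST_L2,0,.01,.01).ravel();print("theta from -x",np.arctan2(abs(vy),vx*np.sign(-vy)*-1*-1 if 0 else -vx*np.sign(-vy)))
m=(Z>.0315)&(Z<.037)&(abs(Q[...,0])<.049)&(Q[...,1]>0.0)&(Q[...,1]<.118);A=np.c_[Q[m],np.ones(m.sum())];print("board z fit",np.linalg.lstsq(A,Z[m],rcond=None)[0],np.median(Z[m]),Q[m].max(0))
m=(Z>.065)&(Z<.08)&(Q[...,1]>.0)&(Q[...,1]<.12)&(abs(Q[...,0])<.06);print("weight top",np.median(Q[m],0),np.percentile(Z[m],98))
E
```

```text
[ 0.43985803 -0.11469308  0.24009922]
530 [-0.0406  0.0797] [-0.0275  0.109 ]
theta from -x 1.5490372
board z fit [ 7.27148959e-05 -4.29514158e-04  3.43723458e-02] 0.034348123528613606 [0.0489 0.1168]
weight top [0.0218  0.06305] 0.07496323164764904
```

View pics/wrist14.png

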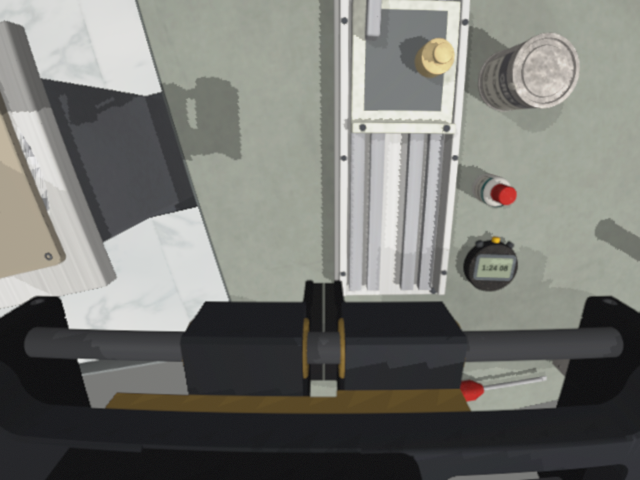

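The latch lies along the board at about 1.54 rad (bar at cols 366–382, rows 0–37). The board is seated and level, and the weight is standing at (436, 57). The arm is clear, so I'm handing the job in.

```bash
python3 -c "
from h import *
print(r.read_state()['time'], r.close_job())"
```

```text
the job is handed in; nothing more can be done
14.125 None
```

I pushed the carrier board into the notches and turned the latch bar over it. I then moved the arm clear and handed the job in at 14.1 s of the 54 s allowed.

**Board:** I pushed it about 122 mm with two fingers on its rear face, with about 5 N at the readings between moves. The card's height fell from 40.4 mm to 34.4 mm, so it dropped the full 6 mm, and I stopped there. It then lay level within about 0.5 mrad.

**Latch:** I pushed it round with the closed fingertips, with under 2 N at those readings. My last checks put it at about 1.53 to 1.55 rad, against the 1.4 needed.

**Weight and other things:** The weight's top is at 75 mm, so it is standing on the board, and I saw no contact. The tin, dropper and stopwatch looked undisturbed in the last picture. I did not measure the bystanders' positions, and the book, pen and marker were not in that picture.

**Disagreement:** My bed frame, taken from the bed's rear edge, read about 4 mm short along the rails at both the pivot and the seated board. It put the board's centre at 56.6 mm instead of 60 ± 2.5 mm. I judged the drop by the card's height and corrected for the offset when planning the latch push.

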